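# Set a primed glass on its stilt under the curing lamp and start it

### The arm

A 6-joint arm with a two-finger parallel gripper is mounted at the origin on the work surface. World frame = base frame: x ahead of the robot, y to its left, z up, the work surface at z = 0. Lengths are in mm, angles in rad, forces in N, time in s.
With the tool pointing down it reaches from about 275 to 1000 mm from the base axis. Payload 8.4 kg.
Tool frame: the origin (TCP) lies on the centre line of the jaws, within the pads' length; the fingertips stand r.tip_reach ahead of it and the grasp point (between the pads) lies 11 mm behind it (r.tip_reach is the distance from the TCP to the fingertips, in mm); z points along the fingers, y is the line along which they close (so a half turn about z gives the same grasp; the last joint's range is limited). The gripper opens to 85 mm and grips with 20 to 120 N. Pads are 22 mm wide; open, the fingers measure 114 mm over their backs; the gripper's body (76 mm by 85 mm) begins 54 mm behind the grasp point. The pads swing forward as they close: fully open they stand 13 mm farther back than shut.
Start: joints at [1.136, 0.353, 1.633, -0, 1.155, -0.002], TCP at [262.133, 567.375, 239.281] pointing down, gripper open.
Joint ranges: [-2.63, 2.63], [-0.92, 2.1], [0.06, 2.66], [-1.3, 4.44], [0, 2.69], [-3.02, 3.02]. Speed limits (rad/s): [2.22, 2.22, 2.79, 3.14, 3.14, 3.14].

### API

Orientations are given as [roll, pitch, yaw] about the fixed x, y, z axes, in that order (R = Rz(yaw) Ry(pitch) Rx(roll)).
In Python, from rig import r gives the robot as it stands.
- The arm moves only by the tool carry_out, never from a script. Its argument "targets" is a list of rows, each an object with "dp": the shift along the tool's x, y, z in mm, a list of three; "yaw": the turn about the tool's z in degrees. A call has 1 to 12 rows; each row is the pose to reach, as a shift and turn from the pose commanded when the call began, along the tool's axes at that moment; what a row does not reach only later rows make up. A row lasts 1/8 s, in which the tool goes at most 62.5 mm and 10.7 degrees, less where a joint would pass 70% of its speed; a pose out of reach is approached as far as the arm can. A call with a gripper value outside its range is refused whole. "fingers" is the opening, from -1 (shut) to 1 (fully open), so that 0 is half open, set as the call begins (left out, the last holds). The fingers move at their own pace and stop on an object; "grip_force" is the grip in N (left out, the last holds). Time passes only in rows, so rows that repeat a pose let the fingers close. It gives the time, the measured TCP pose, the force, the opening and the grip force at its end, in the units of the state.
- r.sense(): the state, without advancing time (a new reading comes with each control period).
- r.grab_frame(name): name is "scene" or "side" or "wrist"; returns the picture (400x640x3 uint8, red, green, blue); there is no depth.
- r.get_calibration(name): a dict with "fx", "fy", "cx", "cy" (pixels), "rvec" (rotation vector, rad) and "tvec" (3), from world to camera coordinates, as OpenCV has them. Camera axes: x right, y down, z forward; pixel columns grow to the right and rows downward; lengths in mm; the calibration is good to about 2 mm. A picture is of the moment at which its call begins: read the wrist's pose just before it. get_calibration takes no time and is no camera call; for the wrist camera it gives the pose at the moment of the call.
- r.sign_off(): hands the job in; it is judged then, once.
The state is a dict: "clock": time; "qpos": joint angles; "qvel": joint speeds; "joint_efforts": joint torques, N m; "eef_pos": TCP position; "tcp_rot": TCP orientation; "contact_force": force on the tool from outside, world axes, zero at the start; "wrist_torque": the same for the moment, N m; "opening": opening from 0.0 (shut) to 1.0 (fully open); "grasp_force": force on a finger pad.
Only numpy, scipy, OpenCV 4.12 (cv2) and the standard library are available. Lean on these libraries where they do the work, as an engineer would, in place of code of your own. Each camera call takes 0.05 s, during which the arm holds its last target. There are 200 camera calls.

### The job

Cure the white-primed glass: lay the terracotta kiln stilt flat in the middle of the lamp station's white tile, then take the white glass from the sloping rack and set it down gently, upright, mouth up and centred, on the stilt. Swing the lamp head in over the glass until it meets its stop, then press the green start button fully down and let it go. Do not drop the white glass or tip it over, and leave the green glass and the other things on the table where they are.

Things in the scene. Friction and masses are not known exactly. Their poses are not given: they have to be found in the camera images.
- stilt_mid (a point): Centre of the loose terracotta kiln stilt (flat three-armed star, 16 mm high, about 70 g, lying on the table), 8 mm above its underside. Arms 120 degrees apart, 14 mm wide with upright sides, reach 42 mm from the centre; one points along +x of this frame; z up. Hub radius 13 mm. Pinch an arm across its width about 22 mm from the centre.
- white_glass_mid (a point): Centre of the loose opaque white tumbler: round, straight-sided, 60 mm across, 70 mm high, wall 3 mm, open mouth, closed base, about 130 g. The point is on its axis, 35 mm from the underside; z points out of the mouth. It starts in a bay of the sloping rack, leaning 35 degrees from vertical, mouth towards the robot. Grasp across its level diameter near the mouth, tool along its axis.
- tile_center (a point): Centre of the top face of the round white tile (100 mm across) on the grey base plate of the fixed lamp station, 18 mm above the table; z up. x of this frame points from the tile to the lamp's post (115 mm away), y towards the control box with the start button.
- lamp_knob (a point): Centre of the upright black knob (18 mm across, 28 mm high, 200 mm above the table) on top of the lamp head. The head is a white round shade 92 mm across, from 147 to 180 mm above the table; the knob starts 8 mm above it. Head and knob swing level about the post at a radius of 115 mm.
- post_axis (a point): Point on the vertical axis of the lamp's post (a steel rod 18 mm across, 185 mm tall), 150 mm above the table: the pivot of the swing arm. x of this frame is the direction from tile to post.
- lamp (a joint): Swing of the lamp arm about the post, rad. 0: the head is right over the tile, against its stop. Grows as the arm swings aside, clockwise seen from above (over the control box side, then on to the far side), up to 2.2; starts at 1.6 to 2.0. It stays where left; moving it takes about 1 N at the knob.
- start_top (a point): Centre of the top of the round green start button (28 mm across) on the station's black control box, about 65 mm above the table. It is pressed straight down.
- start (a joint): Travel of the start button, m: 0 up, 0.006 fully down. It springs back when let go; fully down takes 5 N.
- green_glass: Unpainted green glass tumbler of the same shape, in the rack's other bay (the bays are 130 mm apart, centre to centre; which glass is in which bay changes). Origin at the centre of its underside, z along its axis. Leave alone.
- coupe: Footed clear glass paint bowl, 90 mm across and 74 mm high, standing on the table; origin under its centre. Leave alone.
- brush: Flat paint brush, 190 mm long, red handle, lying on the table along its x axis, bristles at +x; origin at its middle. Leave alone.
- pot_red: Red paint pot with white cap, 52 mm across, 62 mm high; origin under its centre. Leave alone.
- pot_teal: Blue paint pot with black cap, 52 mm across, 62 mm high; origin under its centre. Leave alone.
- primer: White bottle with red cap, 56 mm across, 120 mm high; origin under its centre. Leave alone.
- sponge_block: Yellow sanding block, 70 x 45 x 25 mm, lying on the table; origin under its centre. Leave alone.
- white_glass: The white tumbler again; origin at the centre of its underside, same axes. In the rack its base rests on the sloping board and its lower side on two short rubber rods that reach 42 mm up from the base; above that it is free all round, with 30 mm to the rack's side cheek and 70 mm to the other glass.
- stilt: The kiln stilt again; origin at the centre of its underside, same axes.

How it is judged:
By the outcome, as a careful person would: the job done as asked, in the order asked, and still so for the second after the job is handed in, with the robot touching nothing.
It also fails if it takes over 72 s, if anything falls off the work surface, if the arm or the gripper's body presses on something with over 40 N, if the wrist force passes 120 N, or if a joint passes its speed limit or range.

## Working session

There is one attempt and no reset: what is moved stays moved. The work goes in short steps, Python scripts to look and compute and a tool call to move; the robot and the scene stay as the last step left them, time stands still between calls to the robot, and variables do not carry over. Pictures are saved under pics/ and viewed, at most 10 in all, crops included, and the job is handed in when it is done.

Besides the shell and the picture viewer there is one more tool, called after "Request:" as a command line: name --argument value ..., lists and objects as JSON in quotes. carry_out: Moves the arm, as the interface text tells. Its arguments: {"type":"object","properties":{"targets":{"type":"array","items":{"type":"object","properties":{"dp":{"type":"array","items":{"type":"number"}},"yaw":{"type":"number"}}}},"fingers":{"type":"number"},"grip_force":{"type":"number"}},"required":["targets"]}

```bash
ls; mkdir -p pics
python3 - <<'E'
from rig import r
import cv2
print(r.sense(), r.tip_reach)
for n in ("scene","side"):
    c=r.get_calibration(n); print(n,c)
    cv2.imwrite(f"pics/{n}0.png",cv2.cvtColor(r.grab_frame(n),cv2.COLOR_RGB2BGR))
E
```

```text
pics
{'clock': 0.0, 'qpos': array([ 1.13559047e+00,  3.53659825e-01,  1.63416003e+00,  4.99410049e-06,
        1.15520472e+00, -2.38237331e-03]), 'qvel': array([-1.35339549e-03, -1.66245721e-05, -1.22251851e-03,  3.79301551e-06,
        1.69855215e-03,  3.18542989e-05]), 'joint_efforts': array([ 7.72025669e-04, -6.05261564e+01, -3.42067409e+01, -3.20624747e-05,
        9.54378425e-03,  5.16747707e-05]), 'eef_pos': array([261.93241558, 566.93339654, 238.54330447]), 'tcp_rot': array([-3.14016075e+00, -7.97745253e-06,  2.70876715e+00]), 'contact_force': array([ 0.1351817 , -0.48929885,  0.27594072]), 'wrist_torque': array([-0.04738901, -0.04098869,  0.04659858]), 'grasp_force': 0.0, 'opening': 1.000479254004637} 8.0
scene {'fx': 465.8628289136814, 'fy': 465.8628289136814, 'cx': 319.470593542382, 'cy': 194.19691703332413, 'rvec': array([ 1.19800888,  2.49604233, -0.81587091]), 'tvec': array([ 365.36919827, -267.77082434, 2014.97720413])}
side {'fx': 387.6707519343276, 'fy': 387.6707519343276, 'cx': 317.6199341697979, 'cy': 206.26680339961254, 'rvec': array([ 2.21846977, -0.44529455,  0.20816173]), 'tvec': array([-528.71808729,  271.76968162, 1240.07005609])}
```

View pics/scene0.png

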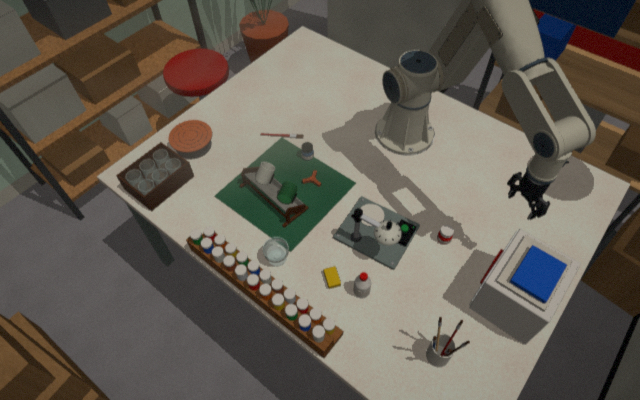

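View pics/side0.png

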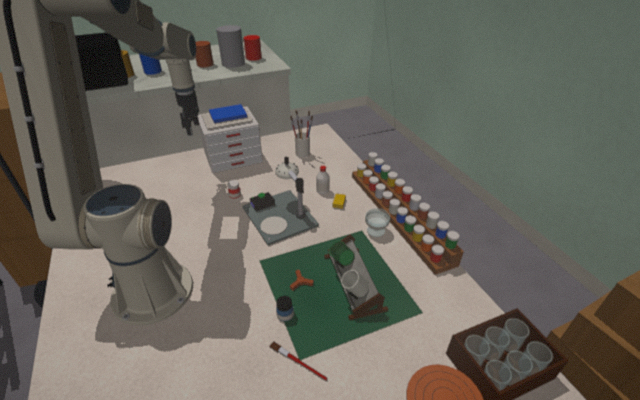

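The scene view shows the stilt at (312,179), white glass (266,172), tile (372,215), lamp head (388,232) and button (404,228). In the side view they are at (301,280), (350,283), (273,225), (287,168) and (262,196). I'll measure roughly from these.

```bash
cat > h.py <<'E'
from rig import r
import cv2, numpy as np
from scipy.spatial.transform import Rotation as R
def cal(n):
    c=r.get_calibration(n); K=np.array([[c['fx'],0,c['cx']],[0,c['fy'],c['cy']],[0,0,1.]])
    M=cv2.Rodrigues(np.array(c['rvec']))[0]; return K,M,np.array(c['tvec'])
def ray(c,uv):
    K,M,t=c; d=M.T@np.linalg.inv(K)@[uv[0],uv[1],1]; return -M.T@t,d
def onplane(c,uv,z):
    o,d=ray(c,uv); return o+d*(z-o[2])/d[2]
def tri(c1,p1,c2,p2):
    o,d=ray(c1,p1); q,e=ray(c2,p2); d/=np.linalg.norm(d); e/=np.linalg.norm(e)
    s=np.linalg.lstsq(np.c_[d,-e],q-o,rcond=None)[0]
    a,b=o+d*s[0],q+e*s[1]; return (a+b)/2,np.linalg.norm(a-b)
def proj(c,P):
    K,M,t=c; x=K@(M@np.asarray(P,float)+t); return x[:2]/x[2]
def grab(n,f=None):
    c=cal(n); im=cv2.cvtColor(r.grab_frame(n),cv2.COLOR_RGB2BGR)
    if f: cv2.imwrite('pics/'+f,im)
    return c,im
def blobs(im,lo,hi,amin=20):
    m=cv2.inRange(cv2.cvtColor(im,cv2.COLOR_BGR2HSV),lo,hi)
    n,l,s,ce=cv2.connectedComponentsWithStats(m)
    return m,[(s[i,4],ce[i].round(1),s[i,:4]) for i in range(1,n) if s[i,4]>=amin]
def totool(P,s=None):
    s=s or r.sense(); return R.from_euler('xyz',s['tcp_rot']).inv().apply(np.asarray(P)-s['eef_pos'])
E
python3 - <<'E'
from h import *
S=cal('scene');D=cal('side')
for n,z,a,b in (('stilt',16,(312,179),(301,280)),('tile',18,(372,215),(273,225)),('knob?',200,(388,226),(286,160)),('button',65,(404,228),(262,196)),('post',185,(357,214),(299,182)),('wglass',40,(266,172),(350,283)),('gglass',40,(288,191),(344,254))):
    print(n,onplane(S,a,z).round(),onplane(D,b,z).round(),[np.round(x) for x in tri(S,a,D,b)])
for n in('scene','side'):
    im=cv2.imread(f'pics/{n}0.png'); print([b for b in blobs(im,(3,150,90),(14,255,255),15)[1] if 150<b[1][0]<420 and b[1][1]>120])
E
```

```text
stilt [ 453. -141.   16.] [ 451. -154.   16.] [array([ 451., -146.,    8.]), np.float64(4.0)]
tile [446. 144.  18.] [447. 134.  18.] [array([446., 142.,  13.]), np.float64(6.0)]
knob? [556. 267. 200.] [555. 268. 200.] [array([556., 267., 200.]), np.float64(1.0)]
button [449. 280.  65.] [446. 262.  65.] [array([446., 277.,  56.]), np.float64(6.0)]
post [572. 156. 185.] [557. 135. 185.] [array([564., 152., 172.]), np.float64(1.0)]
wglass [ 554. -294.   40.] [ 581. -243.   40.] [array([ 569., -271.,   75.]), np.float64(6.0)]
gglass [ 570. -164.   40.] [ 618. -123.   40.] [array([ 595., -149.,   76.]), np.float64(16.0)]
[(np.int32(449), array([186.3, 130.8]), array([169, 121,  40,  24], dtype=int32)), (np.int32(69), array([312. , 178.7]), array([303, 172,  18,  13], dtype=int32)), (np.int32(15), array([223.7, 244.9]), array([221, 242,   6,   7], dtype=int32)), (np.int32(17), array([216.9, 263.3]), array([213, 261,   8,   6], dtype=int32)), (np.int32(18), array([228.3, 272. ]), array([223, 269,  10,   8], dtype=int32)), (np.int32(28), array([252.9, 290.8]), array([248, 288,  10,   7], dtype=int32)), (np.int32(56), array([267.4, 297.9]), array([260, 291,  15,  15], dtype=int32)), (np.int32(20), array([276.8, 311.9]), array([271, 308,  11,   9], dtype=int32)), (np.int32(33), array([317.8, 321. ]), array([312, 317,  12,  10], dtype=int32)), (np.int32(21), array([289.7, 322. ]), array([285, 319,   9,   7], dtype=int32)), (np.int32(195), array([328.6, 339.1]), array([311, 327,  31,  24], dtype=int32)), (np.int32(20), array([303. , 332.6]), array([299, 330,   8,   7], dtype=int32))]
[(np.int32(43), array([365.3, 180. ]), array([361, 176,   9,   8], dtype=int32)), (np.int32(60), array([397.3, 190.1]), array([391, 185,  12,  10], dtype=int32)), (np.int32(25), array([403.3, 200.8]), array([399, 197,   9,  10], dtype=int32)), (np.int32(118), array([300.2, 279.7]), array([291, 270,  22,  18], dtype=int32))]
```

Run:
```python
from h import *
K,M,t=cal('wrist'); o=-M.T@t; print(K, o, 'tool frame:',totool(o).round(1)); 
Rt=R.from_euler('xyz',r.sense()['tcp_rot']).as_matrix(); print('cam axes in tool', (Rt.T@M.T).round(3))
print('to above station', totool([400,190,330]).round())
```

```text
[[357.68772403   0.         321.17555153]
 [  0.         357.68772403 202.12407858]
 [  0.           0.           1.        ]] [202.45729406 595.47250386 373.45404516] tool frame: [  66.     0.7 -134.8]
cam axes in tool [[-0.    -0.966 -0.258]
 [ 1.    -0.     0.   ]
 [-0.    -0.258  0.966]]
to above station [-283. -284.  -91.]
```

Request:
carry_out --targets '[{"dp": [-20, -15, -30], "yaw": 5}, {"dp": [-60, -50, -60], "yaw": 15}, {"dp": [-105, -95, -91], "yaw": 25}, {"dp": [-150, -135, -91], "yaw": 35}, {"dp": [-195, -178, -91], "yaw": 45}, {"dp": [-240, -220, -91], "yaw": 45}, {"dp": [-285, -260, -91], "yaw": 45}, {"dp": [-319, -290, -91], "yaw": 45}, {"dp": [-319, -290, -91], "yaw": 45}, {"dp": [-319, -290, -91], "yaw": 45}]'

```text
clock: 1.35
eef_pos: [429.9, 170.4, 330.1]
tcp_rot: [-3.141, -0.0, 1.922]
contact_force: [-0.6, -0.2, -0.3]
opening: 1.003
grasp_force: 0.0
```

Run:
```python
from h import *
s=r.sense(); print(s['clock'],s['eef_pos'].round(1),s['tcp_rot'].round(3),s['qpos'].round(2))
c,im=grab('wrist','w1.png')
print(c[1].tolist(),c[2].tolist())
```

```text
1.35 [429.9 170.4 330.1] [-3.141 -0.     1.922] [0.37 0.01 1.85 0.   1.28 0.02]
[[0.9388443780406219, 0.3443417072186076, 0.00014997097259543402], [0.3326860136741596, -0.9071774259513419, 0.25758325673438975], [0.08883270865573521, -0.2417806992174364, -0.966256096156093]] [-462.3546477215582, -44.213229222076805, 469.32830146843384]
```

View pics/w1.png

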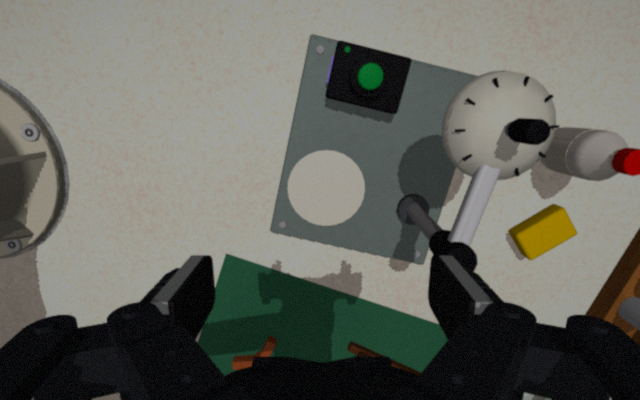

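The wrist view shows the tile at (326,188), the button at (370,76), the knob running from (515,130) at its foot to (540,131) at its top, and the post top near (455,257). Next I fit these.

Run:
```python
from h import *
c=cal('wrist'); im=cv2.imread('pics/w1.png')
g=cv2.cvtColor(im,cv2.COLOR_BGR2HSV)
m=cv2.inRange(g,(0,0,140),(40,80,255)); m[:, :280]=0; m[:,400:]=0; m[:130]=0; m[235:]=0
k=max(cv2.findContours(m,0,1)[0],key=cv2.contourArea); e=cv2.fitEllipse(k); print(e)
tile=onplane(c,e[0],18)
b=[x for x in blobs(im,(45,100,60),(75,255,255),200)[1] if x[1][1]<120]; print(b)
but=onplane(c,b[0][1],65)
post=onplane(c,(455,256),185)
kn=onplane(c,(538,131),214); kb=onplane(c,(516,129),188)
print('tile',tile,'but',but,'post',post,'knob',kn,kb)
bb=onplane(c,(411,210),18);print('post base',bb)
v=but-tile; print(np.hypot(*v[:2]))
for n in('scene','side'):
  C=cal(n)
  for P in (tile,but,post,kn): print(n,proj(C,P).round(1))
```

```text
((325.719482421875, 187.49334716796875), (73.88800811767578, 75.904541015625), 88.88936614990234)
[(np.int32(527), array([370.1,  75.6]), array([358,  63,  25,  26], dtype=int32))]
tile [446.88874413 141.40461482  18.        ] but [444.50253525 280.79973191  65.        ] post [554.96696515 157.8456105  185.        ] knob [552.82885086 269.53830913 214.        ] [551.52188518 268.86572498 188.        ]
post base [561.45235692 151.63249168  18.        ]
139.4155395277555
scene [371.3 214.6]
scene [404.8 227.3]
scene [360.5 210.9]
scene [389.7 223.4]
side [272.4 223.8]
side [260.3 193.4]
side [296.1 178.8]
side [285.1 156.8]
```

Request:
carry_out --targets '[{"dp": [-30, -6, 0], "yaw": 0}, {"dp": [-80, -16, 0], "yaw": 0}, {"dp": [-135, -27, 0], "yaw": 0}, {"dp": [-190, -38, 0], "yaw": 0}, {"dp": [-245, -49, 0], "yaw": 0}, {"dp": [-290, -58, 0], "yaw": 0}, {"dp": [-318, -63, 0], "yaw": 0}, {"dp": [-318, -63, 0], "yaw": 0}, {"dp": [-318, -63, 0], "yaw": 0}]'

```text
clock: 2.52
eef_pos: [480.8, -148.4, 330.0]
tcp_rot: [-3.141, -0.001, 1.925]
contact_force: [-0.1, 0.3, -0.2]
opening: 0.997
grasp_force: 0.0
```

Run:
```python
from h import *
s=r.sense(); print(s['clock'],s['eef_pos'].round(1),s['tcp_rot'].round(3),s['qpos'].round(2))
c,im=grab('wrist','w2.png')
np.savez('w2.npz',K=c[0],M=c[1],t=c[2])
```

```text
2.525 [ 480.8 -148.4  330. ] [-3.141e+00 -1.000e-03  1.925e+00] [-0.3   0.08  1.78  0.    1.29 -0.66]
```

View pics/w2.png

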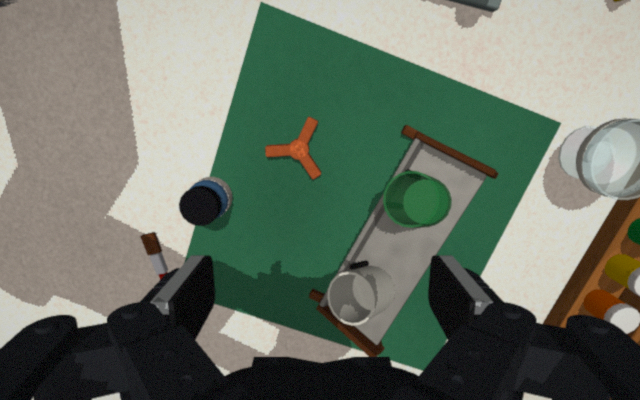

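The wrist view shows the stilt hub at (299,149), its arm tips at (312,119), (268,152) and (317,177), the white glass mouth at (353,298), and the green glass mouth at (417,198). I'll compute the stilt pose and the rack direction.

Run:
```python
from h import *
z=np.load('w2.npz'); c=(z['K'],z['M'],z['t']); im=cv2.imread('pics/w2.png')
m,b=blobs(im,(0,140,110),(14,255,255),100); b=[x for x in b if 260<x[1][0]<340 and 100<x[1][1]<200]; print(b)
x,y,w,h=b[0][2]; sub=np.zeros_like(m); sub[y:y+h,x:x+w]=m[y:y+h,x:x+w]
pts=np.argwhere(sub)[:,::-1]; P=np.array([onplane(c,p,14)[:2] for p in pts]); ctr=P.mean(0)
d=P-ctr; rr=np.hypot(*d.T); a=np.arctan2(d[:,1],d[:,0]); f=rr>22
ph=np.angle(np.exp(3j*a[f]).sum())/3
print('stilt',ctr,'max r',rr.max(),'arms deg',np.degrees(ph)+np.array([0,120,240]))
# glass mouth level: rough
for n,p in (('wmouth',(353,298)),('gmouth',(417,199))): print(n,[onplane(c,p,h).round() for h in (70,85,100)])
for n,p in (('cheekA',(405,130)),('cheekA2',(495,175)),('B',(313,295)),('B2',(380,352))): print(n,[onplane(c,p,h).round() for h in (20,60)])
print('totool stilt',totool([*ctr,30]).round(1))
```

```text
[(np.int32(1074), array([298.1, 148.4]), array([265, 117,  56,  62], dtype=int32))]
stilt [ 448.35548786 -143.71904556] max r 41.90403103259688 arms deg [-36.11021108  83.88978892 203.88978892]
wmouth [array([ 573., -286.,   70.]), array([ 569., -278.,   85.]), array([ 565., -271.,  100.])]
gmouth [array([ 596., -144.,   70.]), array([ 590., -141.,   85.]), array([ 585., -139.,  100.])]
cheekA [array([564., -76.,  20.]), array([554., -77.,  60.])]
cheekA2 [array([693., -88.,  20.]), array([671., -88.,  60.])]
B [array([ 534., -326.,   20.]), array([ 528., -304.,   60.])]
B2 [array([ 657., -379.,   20.]), array([ 639., -352.,   60.])]
totool stilt [ 15.4 -28.8 300.2]
```

Request:
carry_out --targets '[{"dp": [12, -6, 20], "yaw": 9}, {"dp": [25, -12, 60], "yaw": 18}, {"dp": [35.5, -19, 110], "yaw": 26.4}, {"dp": [35.5, -19, 160], "yaw": 26.4}, {"dp": [35.5, -19, 210], "yaw": 26.4}, {"dp": [35.5, -19, 250], "yaw": 26.4}, {"dp": [35.5, -19, 280], "yaw": 26.4}, {"dp": [35.5, -19, 300], "yaw": 26.4}, {"dp": [35.5, -19, 312], "yaw": 26.4}, {"dp": [35.5, -19, 319], "yaw": 26.4}, {"dp": [35.5, -19, 319], "yaw": 26.4}]' --fingers -0.2

```text
clock: 3.95
eef_pos: [450.8, -122.9, 11.4]
tcp_rot: [3.142, -0.0, 1.463]
contact_force: [-0.5, -0.1, 0.7]
opening: 0.403
grasp_force: 0.0
```

Request:
carry_out --targets '[{"dp": [0, 0, 0], "yaw": 0}, {"dp": [0, 0, 0], "yaw": 0}, {"dp": [0, 0, 0], "yaw": 0}, {"dp": [0, 0, 0], "yaw": 0}, {"dp": [0, 0, 0], "yaw": 0}, {"dp": [0, 0, 0], "yaw": 0}, {"dp": [0, 0, -10], "yaw": 0}, {"dp": [0, 0, -30], "yaw": 0}, {"dp": [0, 0, -30], "yaw": 0}]' --fingers -1 --grip_force 40

```text
clock: 5.08
eef_pos: [451.8, -123.5, 42.7]
tcp_rot: [3.139, 0.001, 1.463]
contact_force: [-0.4, -0.8, -0.7]
opening: 0.146
grasp_force: 39.6
```

Run:
```python
from h import *
s=r.sense(); print(s['clock'],s['eef_pos'].round(1),s['tcp_rot'].round(3),s['qpos'].round(2))
c,im=grab('wrist','w3.png')
m,b=blobs(im,(0,140,90),(14,255,255),300); print(b)
```

```text
5.075 [ 451.8 -123.5   42.7] [3.139e+00 1.000e-03 1.463e+00] [-0.27  0.41  2.11 -0.    0.62 -0.16]
[(np.int32(865), array([578. , 117.9]), array([555, 108,  85,  24], dtype=int32)), (np.int32(4457), array([321.3, 286.1]), array([296, 219,  52, 132], dtype=int32))]
```

View pics/w3.png

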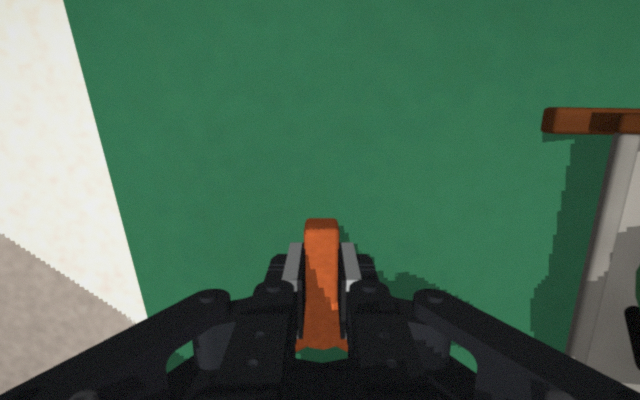

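The arm of the stilt is held squarely between the pads, with its tip at row 219. I'll compute the grasp offset and then the move to the tile.

Run:
```python
from h import *
s=r.sense(); c=cal('wrist')
for v in (219,221): print(totool(onplane(c,(322,v),s['eef_pos'][2]-11.2+16),s).round(1))
a=s['tcp_rot'][2]; u=np.array([np.cos(a),np.sin(a)])
for off in (21,): print(totool([*(np.array([446.9,141.4])+off*u),s['eef_pos'][2]],s).round(1))
```

```text
[24.8 -0.2 -4.8]
[24.  -0.2 -4.8]
[ 2.837e+02 -3.300e+01 -2.000e-01]
```

Request:
carry_out --targets '[{"dp": [5, 0, -25], "yaw": 0}, {"dp": [40, -4, -40], "yaw": 0}, {"dp": [85, -9, -40], "yaw": 0}, {"dp": [130, -15, -40], "yaw": 0}, {"dp": [175, -20, -40], "yaw": 0}, {"dp": [220, -26, -40], "yaw": 0}, {"dp": [255, -30, -35], "yaw": 0}, {"dp": [276, -32, -20], "yaw": 0}, {"dp": [283, -33, -5], "yaw": 0}, {"dp": [283, -33, 0], "yaw": 0}, {"dp": [283, -33, 0], "yaw": 0}, {"dp": [283, -33, 0], "yaw": 0}]'

```text
clock: 6.62
eef_pos: [448.7, 161.1, 41.5]
tcp_rot: [3.141, -0.0, 1.462]
contact_force: [-0.6, 0.2, -0.8]
opening: 0.153
grasp_force: 39.6
```

Run:
```python
from h import *
s=r.sense(); print(s['eef_pos'],s['tcp_rot']); c=cal('wrist')
a=s['tcp_rot'][2]; u=np.array([np.cos(a),np.sin(a)])
print(totool([*(np.array([446.9,141.4])+20*u),29.5],s).round(1))
```

```text
[448.65745412 161.14040794  41.51928854] [ 3.14138625e+00 -3.19507560e-05  1.46162893e+00]
[ 0.2  0.4 12. ]
```

Request:
carry_out --targets '[{"dp": [0, 0, 4], "yaw": 0}, {"dp": [0, 0, 8], "yaw": 0}, {"dp": [0, 0, 10.5], "yaw": 0}, {"dp": [0, 0, 12], "yaw": 0}, {"dp": [0, 0, 12], "yaw": 0}, {"dp": [0, 0, 12], "yaw": 0}]'

```text
clock: 7.38
eef_pos: [448.3, 161.7, 30.0]
tcp_rot: [-3.141, 0.0, 1.463]
contact_force: [-4.8, -2.8, 15.2]
opening: 0.155
grasp_force: 41.5
```

Request:
carry_out --targets '[{"dp": [0, 0, 0], "yaw": 0}, {"dp": [0, 0, 0], "yaw": 0}, {"dp": [0, 0, 0], "yaw": 0}, {"dp": [0, 0, -5], "yaw": 0}, {"dp": [0, 0, -25], "yaw": 0}, {"dp": [-20, 0, -70], "yaw": 0}, {"dp": [-60, 0, -120], "yaw": 0}, {"dp": [-90, 0, -170], "yaw": 0}, {"dp": [-100, 0, -200], "yaw": 0}, {"dp": [-100, 0, -200], "yaw": 0}, {"dp": [-100, 0, -200], "yaw": 0}]' --fingers -0.3

```text
clock: 8.75
eef_pos: [437.2, 62.5, 228.7]
tcp_rot: [-3.141, 0.0, 1.463]
contact_force: [-0.6, -0.6, -1.2]
opening: 0.344
grasp_force: 0.0
```

Run:
```python
from h import *
s=r.sense(); print(s['clock'],s['eef_pos'].round(1),s['tcp_rot'].round(3))
c,im=grab('wrist','w4.png')
m,b=blobs(im,(0,140,90),(14,255,255),200); print(b)
```

```text
8.75 [437.2  62.5 228.7] [-3.141  0.     1.463]
[(np.int32(2094), array([321.7,  91.3]), array([280,  42,  84,  80], dtype=int32))]
```

View pics/w4.png

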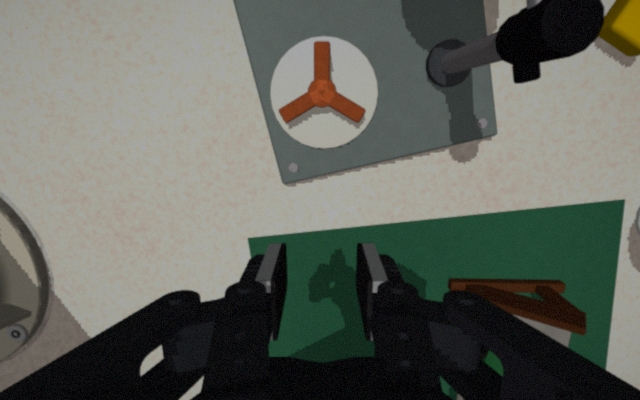

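The stilt lies flat on the tile, hub at (322,92) against a tile centre near (324,92). I'll quantify the offset, and also measure the white glass from the first wrist view of the rack.

Run:
```python
from h import *
c=cal('wrist'); im=cv2.imread('pics/w4.png'); g=cv2.cvtColor(im,cv2.COLOR_BGR2HSV)
m=cv2.inRange(g,(0,0,130),(40,90,255))|cv2.inRange(g,(0,140,90),(14,255,255)); m[:,:268]=0;m[:,382:]=0;m[152:]=0
k=max(cv2.findContours(m,0,1)[0],key=cv2.contourArea); e=cv2.fitEllipse(cv2.convexHull(k)); print(e)
t=onplane(c,e[0],18)
mm,b=blobs(im,(0,140,90),(14,255,255),200); x,y,w,h=b[0][2]
P=np.array([onplane(c,p,15)[:2] for p in np.argwhere(mm[y:y+h,x:x+w])[:,::-1]+[x,y]])
d=P-P.mean(0); a=np.arctan2(d[:,1],d[:,0]);f=np.hypot(*d.T)>22
print('tile',t,'stilt',P.mean(0),np.hypot(*d.T).max(),np.degrees(np.angle(np.exp(3j*a[f]).sum())/3))
```

```text
((323.6762390136719, 92.51114654541016), (107.19444274902344, 110.13081359863281), 19.057945251464844)
tile [446.97158581 140.63570135  18.        ] stilt [445.21628447 141.76373385] 43.82891233657705 -36.12787768796642
```

Request:
carry_out --targets '[{"dp": [-20, 9, -31], "yaw": -8}, {"dp": [-65, 31, -31], "yaw": -18}, {"dp": [-115, 55, -31], "yaw": -28}, {"dp": [-165, 79, -31], "yaw": -38}, {"dp": [-215, 103, -31], "yaw": -48}, {"dp": [-260, 125, -31], "yaw": -58}, {"dp": [-300, 144, -31], "yaw": -68}, {"dp": [-320, 153, -31], "yaw": -78}, {"dp": [-320, 153, -31], "yaw": -87.6}, {"dp": [-320, 153, -31], "yaw": -87.6}, {"dp": [-320, 153, -31], "yaw": -87.6}]' --fingers 0.74

```text
clock: 10.18
eef_pos: [555.0, -271.6, 259.2]
tcp_rot: [3.141, -0.002, 2.989]
contact_force: [-0.3, -0.3, -0.1]
opening: 0.873
grasp_force: 0.0
```

Run:
```python
from h import *
s=r.sense(); print(s['clock'],s['eef_pos'].round(1),s['tcp_rot'].round(3),s['opening'],s['qpos'].round(2))
c,im=grab('wrist','w5.png')
np.savez('w5.npz',K=c[0],M=c[1],t=c[2])
```

```text
10.175 [ 555.  -271.6  259.2] [ 3.141e+00 -2.000e-03  2.989e+00] 0.8726541919480295 [-0.46  0.33  1.63  0.    1.19 -1.88]
```

View pics/w5.png

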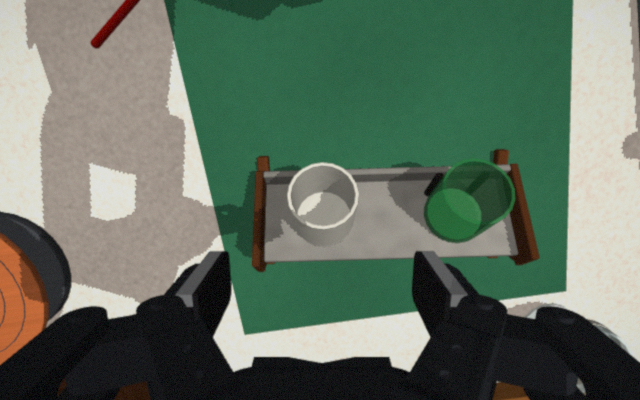

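The white glass mouth is at (323,196), about 71 px wide, and the rack is nearly square to the image. Next I fit the rim.

```bash
python3 - <<'E'
from h import *
z=np.load('w5.npz'); c=(z['K'],z['M'],z['t']); im=cv2.imread('pics/w5.png')
g=cv2.GaussianBlur(cv2.cvtColor(im,cv2.COLOR_BGR2GRAY),(3,3),0)
# outer rim: bright ring; radial scan outward for last bright->dark drop
pts=[]
for t in np.radians(np.arange(0,360,6)):
    rr=np.arange(26,44,0.5); p=np.c_[323+rr*np.cos(t),196+rr*np.sin(t)].astype(np.float32)
    v=cv2.remap(g,p[:,0].reshape(1,-1),p[:,1].reshape(1,-1),1)[0].astype(float); d=np.diff(v)
    i=np.argmin(d); pts.append((p[i]+p[i+1])/2)
pts=np.array(pts,np.float32); e=cv2.fitEllipseAMS(pts)
print(e)
s=r.sense()
q=cv2.fitEllipseDirect(pts); print(q)
cx,cy=e[0]
# level diameter 60mm: pick z so that (left,right) span 60
a=max(e[1])/2
for h in (94,98,102,106,110):
    P=onplane(c,(cx,cy),h); w=np.linalg.norm(onplane(c,(cx-a,cy),h)-onplane(c,(cx+a,cy),h)); print(h,P.round(1),w.round(1),'scene',proj(cal('scene'),P).round(1),'side',proj(cal('side'),P).round(1))
for p in ((270,172),(497,167),(268,262),(520,257)): print(p,onplane(c,p,40).round(1))
E
python3 - <<'E'
import cv2
a=cv2.imread('pics/scene0.png')[150:225,225:325]; b=cv2.imread('pics/side0.png')[220:325,300:400]
cv2.imwrite('pics/crop.png',cv2.hconcat([cv2.resize(a,(400,300),interpolation=2),cv2.resize(b,(400,420),interpolation=2)[:300]]))
E
```

```text
((322.87701416015625, 195.04347229003906), (65.90872955322266, 70.19341278076172), 97.06578063964844)
((322.8771057128906, 195.04396057128906), (65.93048095703125, 70.168701171875), 97.07684326171875)
94 [ 563.3 -270.2   94. ] 60.6 scene [267.3 167.8] side [349.5 279.6]
98 [ 562.4 -270.1   98. ] 59.8 scene [267.4 167. ] side [349.3 278.8]
102 [ 561.4 -270.   102. ] 59.0 scene [267.5 166.2] side [349.  277.9]
106 [ 560.4 -269.8  106. ] 58.2 scene [267.6 165.4] side [348.8 277.1]
110 [ 559.4 -269.7  110. ] 57.4 scene [267.7 164.6] side [348.5 276.3]
(270, 172) [ 544.9 -320.7   40. ]
(497, 167) [574.5 -95.7  40. ]
(268, 262) [ 640.5 -341.3   40. ]
(520, 257) [676. -74.  40.]
```

View pics/crop.png

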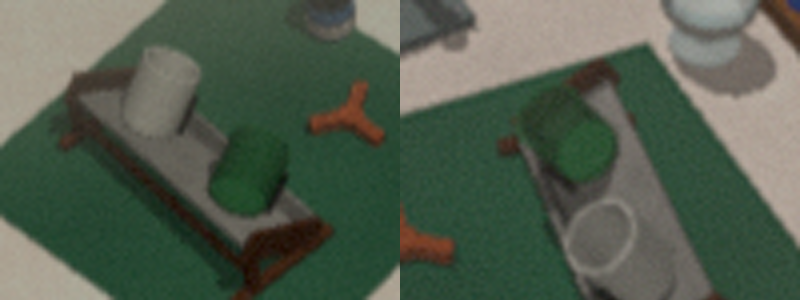

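The crop puts the white mouth at scene (267,166) and side (350,279), which agrees with the wrist fit of (562,-270,98). Since the tool can only point down, I'll grasp the glass leaning. Then I'll right it against the table, regrasp it and carry it upright.

Request:
carry_out --targets '[{"dp": [-16, 3, 20], "yaw": -1.2}, {"dp": [-16, 3, 55], "yaw": -1.2}, {"dp": [-16, 3, 90], "yaw": -1.2}, {"dp": [-16, 3, 120], "yaw": -1.2}, {"dp": [-16, 3, 145], "yaw": -1.2}, {"dp": [-16, 3, 165], "yaw": -1.2}, {"dp": [-16, 3, 180], "yaw": -1.2}, {"dp": [-16, 3, 189], "yaw": -1.2}, {"dp": [-16, 3, 189], "yaw": -1.2}]' --fingers 0.64

```text
clock: 11.35
eef_pos: [571.4, -271.6, 71.0]
tcp_rot: [3.141, -0.001, 3.012]
contact_force: [-0.2, 0.2, 0.1]
opening: 0.816
grasp_force: 0.0
```

Run:
```python
from h import *
s=r.sense(); print(s['clock'],s['eef_pos'].round(1),s['opening'])
c,im=grab('wrist','w6.png')
```

```text
11.35 [ 571.4 -271.6   71. ] 0.8162303280614062
```

View pics/w6.png

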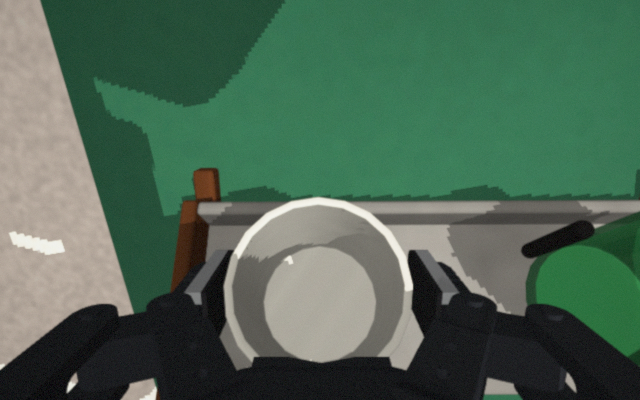

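The glass sits centred between the pads (rim from 232 to 410, both fingers clear). I'll close gently and lift along the glass axis.

Request:
carry_out --targets '[{"dp": [0, 0, 0], "yaw": 0}, {"dp": [0, 0, 0], "yaw": 0}, {"dp": [0, 0, 0], "yaw": 0}, {"dp": [0, 0, 0], "yaw": 0}, {"dp": [0, 0, 0], "yaw": 0}]' --fingers -1 --grip_force 25

```text
clock: 12.02
eef_pos: [572.0, -272.5, 72.3]
tcp_rot: [-3.14, 0.002, 3.012]
contact_force: [-1.0, -3.9, 6.3]
opening: 0.705
grasp_force: 27.7
```

Request:
carry_out --targets '[{"dp": [3, 0, -4], "yaw": 0}, {"dp": [9, 0, -12], "yaw": 0}, {"dp": [17, 0, -24], "yaw": 0}, {"dp": [26, 0, -37], "yaw": 0}, {"dp": [34.5, 0, -49], "yaw": 0}, {"dp": [46, 0, -66], "yaw": 0}, {"dp": [50, 0, -80], "yaw": 0}, {"dp": [50, 0, -80], "yaw": 0}, {"dp": [50, 0, -80], "yaw": 0}]'

```text
clock: 13.15
eef_pos: [522.0, -265.2, 151.2]
tcp_rot: [3.142, 0.0, 3.012]
contact_force: [0.2, 0.3, -1.3]
opening: 0.705
grasp_force: 27.6
```

Run:
```python
from h import *
s=r.sense(); print(s['clock'],s['eef_pos'].round(1),s['opening'])
c,im=grab('wrist','w7.png'); _,b=grab('side'); _,a=grab('scene')
p=proj(cal('side'),s['eef_pos']+[0,0,15]); q=proj(cal('scene'),s['eef_pos']+[0,0,15]); print(p,q)
cr=lambda im,p,k=37: cv2.resize(im[int(p[1])-k:int(p[1])+k,int(p[0])-k:int(p[0])+k],(260,260),interpolation=2)
cv2.imwrite('pics/c7.png',cv2.hconcat([cr(a,q),cr(b,p),cv2.resize(im[100:400,150:480],(280,260))]))
```

```text
13.15 [ 522.  -265.2  151.2] 0.7045858151362471
[336.89664325 266.00999416] [273.81063986 149.53088495]
```

View pics/c7.png

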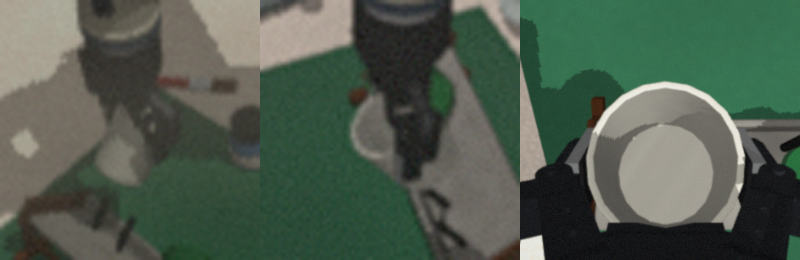

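The glass is held firmly, still leaning about 35°, and clear of the rack. That was the last allowed picture, so from here I use numeric checks. I'll carry it to the free mat area where the stilt lay, to right it there.

Request:
carry_out --targets '[{"dp": [20, 0, 0], "yaw": 0}, {"dp": [55, 5, 0], "yaw": 0}, {"dp": [85, 25, 0], "yaw": 0}, {"dp": [91, 60, 0], "yaw": 0}, {"dp": [91, 90, 10], "yaw": 0}, {"dp": [91, 104, 35], "yaw": 0}, {"dp": [91, 104, 60], "yaw": 0}, {"dp": [91, 104, 80], "yaw": 0}, {"dp": [91, 104, 91], "yaw": 0}, {"dp": [91, 104, 91], "yaw": 0}, {"dp": [91, 104, 91], "yaw": 0}]' --grip_force 20

```text
clock: 14.68
eef_pos: [445.5, -150.6, 60.8]
tcp_rot: [-3.141, 0.001, 3.012]
contact_force: [-0.8, 0.2, -1.9]
opening: 0.708
grasp_force: 27.6
```

```bash
cat >> h.py <<'E'
def disc(f):
    "held glass: outer rim ellipse of the white blob and centre of inner bottom via brightness edges"
    c,im=grab('wrist',f); g=cv2.GaussianBlur(cv2.cvtColor(im,cv2.COLOR_BGR2GRAY),(5,5),0)
    hc=cv2.HoughCircles(g,cv2.HOUGH_GRADIENT,1.2,5,param1=60,param2=25,minRadius=35,maxRadius=110)
    return c,([] if hc is None else [x.round(1).tolist() for x in hc[0] if 280<x[0]<360 and x[1]<340][:8])
E
python3 - <<'E'
from h import *
s=r.sense(); print(s['clock'],s['eef_pos'].round(1),s['contact_force'].round(1),s['opening'])
im=cv2.imread('pics/w7.png');g=cv2.GaussianBlur(cv2.cvtColor(im,cv2.COLOR_BGR2GRAY),(5,5),0)
hc=cv2.HoughCircles(g,cv2.HOUGH_GRADIENT,1.2,5,param1=60,param2=25,minRadius=35,maxRadius=110); print([x.round(1).tolist() for x in hc[0] if 280<x[0]<360][:6])
print(disc('w8.png')[1])
E
```

```text
14.675 [ 445.5 -150.6   60.8] [-0.8  0.2 -1.9] 0.7076371042134273
[[321.0, 285.0, 83.5], [322.20001220703125, 300.6000061035156, 56.400001525878906], [327.0, 289.79998779296875, 90.80000305175781], [316.20001220703125, 289.79998779296875, 89.5], [322.20001220703125, 277.79998779296875, 84.0999984741211], [327.0, 297.0, 96.0]]
[[322.20001220703125, 287.3999938964844, 85.5], [316.20001220703125, 288.6000061035156, 89.4000015258789], [318.6000061035156, 281.3999938964844, 86.80000305175781], [324.6000061035156, 281.3999938964844, 86.80000305175781], [318.6000061035156, 300.6000061035156, 58.5], [311.3999938964844, 295.79998779296875, 97.4000015258789], [325.79998779296875, 294.6000061035156, 93.4000015258789], [329.3999938964844, 277.79998779296875, 80.0999984741211]]
```

Request:
carry_out --targets '[{"dp": [0, 0, 3], "yaw": 0}, {"dp": [0, 0, 6], "yaw": 0}, {"dp": [0, 0, 8], "yaw": 0}, {"dp": [0, 0, 8], "yaw": 0}]'

```text
clock: 15.22
eef_pos: [444.9, -150.4, 52.1]
tcp_rot: [3.142, -0.0, 3.012]
contact_force: [-0.1, 0.2, -1.3]
opening: 0.709
grasp_force: 27.6
```

Request:
carry_out --targets '[{"dp": [0, 0, 1], "yaw": 0}, {"dp": [0, 0, 2], "yaw": 0}, {"dp": [0, 0, 2], "yaw": 0}]'

```text
clock: 15.6
eef_pos: [445.0, -150.4, 50.2]
tcp_rot: [3.142, -0.0, 3.012]
contact_force: [0.7, -0.6, -1.6]
opening: 0.71
grasp_force: 27.6
```

Request:
carry_out --targets '[{"dp": [0, 0, 1], "yaw": 0}, {"dp": [0, 0, 2], "yaw": 0}, {"dp": [0, 0, 2], "yaw": 0}]'

```text
clock: 15.98
eef_pos: [445.0, -150.4, 48.2]
tcp_rot: [3.142, -0.0, 3.013]
contact_force: [-0.2, 0.5, -1.0]
opening: 0.707
grasp_force: 27.6
```

Request:
carry_out --targets '[{"dp": [0, 0, 1], "yaw": 0}, {"dp": [0, 0, 1.5], "yaw": 0}, {"dp": [0, 0, 1.5], "yaw": 0}]'

```text
clock: 16.35
eef_pos: [445.0, -150.4, 46.7]
tcp_rot: [3.142, -0.0, 3.012]
contact_force: [-0.4, -0.2, -1.2]
opening: 0.706
grasp_force: 27.6
```

Request:
carry_out --targets '[{"dp": [0, 0, 1], "yaw": 0}, {"dp": [0, 0, 1.5], "yaw": 0}, {"dp": [0, 0, 1.5], "yaw": 0}]'

```text
clock: 16.73
eef_pos: [445.0, -150.4, 45.2]
tcp_rot: [-3.142, -0.0, 3.012]
contact_force: [0.0, -0.5, -1.7]
opening: 0.707
grasp_force: 27.6
```

Request:
carry_out --targets '[{"dp": [0, 0, 1], "yaw": 0}, {"dp": [0, 0, 1.5], "yaw": 0}, {"dp": [0, 0, 1.5], "yaw": 0}]'

```text
clock: 17.1
eef_pos: [445.0, -150.4, 43.7]
tcp_rot: [3.142, -0.0, 3.012]
contact_force: [-0.6, 0.6, -0.4]
opening: 0.707
grasp_force: 27.6
```

Request:
carry_out --targets '[{"dp": [0, 0, 1], "yaw": 0}, {"dp": [0, 0, 1.5], "yaw": 0}, {"dp": [0, 0, 1.5], "yaw": 0}]'

```text
clock: 17.48
eef_pos: [445.0, -150.4, 42.2]
tcp_rot: [-3.142, -0.0, 3.013]
contact_force: [0.2, 0.3, -1.0]
opening: 0.71
grasp_force: 27.6
```

Request:
carry_out --targets '[{"dp": [0, 0, 1], "yaw": 0}, {"dp": [0, 0, 1.5], "yaw": 0}, {"dp": [0, 0, 1.5], "yaw": 0}]'

```text
clock: 17.85
eef_pos: [445.1, -150.4, 40.9]
tcp_rot: [-3.142, 0.0, 3.013]
contact_force: [-1.1, -0.1, 2.2]
opening: 0.707
grasp_force: 27.8
```

Contact came at TCP height 41. I'll press lightly and follow the righting arc about the low edge.

Request:
carry_out --targets '[{"dp": [0, 0, 1], "yaw": 0}, {"dp": [-2.5, 0, 1], "yaw": 0}, {"dp": [-5, 0, 1], "yaw": 0}, {"dp": [-7.5, 0, 1.2], "yaw": 0}, {"dp": [-10, 0, 1.3], "yaw": 0}, {"dp": [-10, 0, 1.3], "yaw": 0}]'

```text
clock: 18.6
eef_pos: [453.7, -151.4, 39.8]
tcp_rot: [3.141, -0.003, 3.013]
contact_force: [-6.4, 0.8, 14.0]
opening: 0.709
grasp_force: 30.6
```

Run:
```python
from h import *
s=r.sense(); print(s['clock'],s['eef_pos'].round(1),s['contact_force'].round(1),s['wrist_torque'].round(2))
print(disc('w9.png')[1])
```

```text
18.6 [ 453.7 -151.4   39.8] [-6.4  0.8 14. ] [0.16 1.33 0.03]
[[324.6000061035156, 292.20001220703125, 89.5], [317.3999938964844, 294.6000061035156, 90.80000305175781], [322.20001220703125, 286.20001220703125, 55.79999923706055], [330.6000061035156, 293.3999938964844, 104.0], [327.0, 300.6000061035156, 97.4000015258789], [316.20001220703125, 285.0, 88.0], [312.6000061035156, 305.3999938964844, 102.69999694824219], [321.0, 299.3999938964844, 93.4000015258789]]
```

The bottom circle moved from row 300 to 286, so the glass is turning upright. I'll continue along the arc.

Request:
carry_out --targets '[{"dp": [-2.5, 0, 0.3], "yaw": 0}, {"dp": [-5, 0, 0.8], "yaw": 0}, {"dp": [-7.5, 0, 1.4], "yaw": 0}, {"dp": [-10, 0, 2.0], "yaw": 0}, {"dp": [-12.5, 0, 2.8], "yaw": 0}, {"dp": [-12.5, 0, 2.8], "yaw": 0}]'

```text
clock: 19.4
eef_pos: [466.8, -153.2, 37.0]
tcp_rot: [3.141, -0.001, 3.013]
contact_force: [-3.9, 1.2, 11.0]
opening: 0.708
grasp_force: 29.5
```

Run:
```python
from h import *
s=r.sense(); print(s['clock'],s['eef_pos'].round(1),s['contact_force'].round(1),s['wrist_torque'].round(2))
c,d=disc('w10.png'); print(d)
# expected rows for an upright glass gripped at TCP axis: rim and inner bottom
x,y,z=s['eef_pos']
for b in (0,3):print('upright: rim',proj(c,[x,y,70+b]).round(1),'bottom',proj(c,[x,y,3+b]).round(1), 'bottom r',357.7*27/np.linalg.norm((c[1]@np.array([x,y,3+b])+c[2])))
```

```text
19.4 [ 466.8 -153.2   37. ] [-3.9  1.2 11. ] [ 0.22  0.95 -0.01]
[[322.20001220703125, 299.3999938964844, 96.0], [321.0, 264.6000061035156, 56.099998474121094], [318.6000061035156, 295.79998779296875, 92.0999984741211], [321.0, 305.3999938964844, 101.19999694824219], [327.0, 304.20001220703125, 94.80000305175781], [310.20001220703125, 311.3999938964844, 102.69999694824219], [330.6000061035156, 291.0, 84.0999984741211], [316.20001220703125, 310.20001220703125, 98.69999694824219]]
upright: rim [318.2 317.2] bottom [319.2 241.6] bottom r 53.2924842779038
upright: rim [318.1 322.6] bottom [319.2 243.8] bottom r 54.126819524438524
```

Request:
carry_out --targets '[{"dp": [-2.5, 0, 0.9], "yaw": 0}, {"dp": [-5, 0, 2], "yaw": 0}, {"dp": [-7.5, 0, 3.1], "yaw": 0}, {"dp": [-10, 0, 4.3], "yaw": 0}, {"dp": [-12, 0, 5.4], "yaw": 0}, {"dp": [-12, 0, 5.4], "yaw": 0}]'

```text
clock: 20.2
eef_pos: [479.2, -154.8, 31.6]
tcp_rot: [3.142, -0.0, 3.013]
contact_force: [-1.4, 1.2, 8.0]
opening: 0.705
grasp_force: 28.4
```

Run:
```python
from h import *
s=r.sense(); print(s['clock'],s['eef_pos'].round(1),s['contact_force'].round(1),s['wrist_torque'].round(2))
c,d=disc('w11.png'); print(d)
x,y,z=s['eef_pos']
for b in (0,3):print('upright: rim',proj(c,[x,y,70+b]).round(1),'bottom',proj(c,[x,y,3+b]).round(1))
```

```text
20.2 [ 479.2 -154.8   31.6] [-1.4  1.2  8. ] [0.15 0.55 0.01]
[[316.20001220703125, 317.3999938964844, 94.80000305175781], [321.0, 325.79998779296875, 104.0], [321.0, 240.60000610351562, 57.0], [325.79998779296875, 316.20001220703125, 94.80000305175781], [304.20001220703125, 311.3999938964844, 72.0999984741211], [318.6000061035156, 330.6000061035156, 109.30000305175781], [323.3999938964844, 321.0, 90.4000015258789], [322.20001220703125, 246.60000610351562, 63.599998474121094]]
upright: rim [318.1 327.2] bottom [319.2 245.5]
upright: rim [318.  333.2] bottom [319.1 247.9]
```

It's about upright. I'll seat it with a slight press, release, and look.

Request:
carry_out --targets '[{"dp": [0, 0, 0.7], "yaw": 0}, {"dp": [0, 0, 0.7], "yaw": 0}, {"dp": [0, 0, 0.2], "yaw": 0}]'

```text
clock: 20.62
eef_pos: [479.4, -154.9, 31.5]
tcp_rot: [-3.142, 0.0, 3.013]
contact_force: [-1.7, 0.4, 4.0]
opening: 0.701
grasp_force: 28.1
```

Request:
carry_out --targets '[{"dp": [0, 0, 0], "yaw": 0}, {"dp": [0, 0, 0], "yaw": 0}, {"dp": [0, 0, 0], "yaw": 0}, {"dp": [0, 0, 0], "yaw": 0}]' --fingers 0.62

```text
clock: 21.12
eef_pos: [479.2, -154.8, 31.0]
tcp_rot: [3.142, -0.0, 3.012]
contact_force: [0.0, -0.7, -0.7]
opening: 0.807
grasp_force: 0.0
```

Run:
```python
from h import *
s=r.sense(); print(s['clock'],s['eef_pos'].round(1),s['contact_force'].round(1),s['wrist_torque'].round(2),s['opening'])
c,d=disc('w12.png'); print(d)
x,y,z=s['eef_pos']
for b in (0,):print('upright: rim',proj(c,[x,y,70+b]).round(1),'bottom',proj(c,[x,y,3+b]).round(1))
for p in d:
    if p[2]<65: print(p,'bottom in tool',totool(onplane(c,p[:2],3),s).round(1))
```

```text
21.125 [ 479.2 -154.8   31. ] [ 0.  -0.7 -0.7] [-0.04  0.01  0.01] 0.8073252506912111
[[321.0, 334.20001220703125, 94.4000015258789], [322.20001220703125, 238.1999969482422, 59.5], [322.20001220703125, 250.1999969482422, 65.69999694824219], [317.3999938964844, 329.3999938964844, 97.19999694824219], [315.0, 324.6000061035156, 92.0], [303.0, 316.20001220703125, 78.69999694824219], [341.3999938964844, 316.20001220703125, 77.19999694824219], [327.0, 323.3999938964844, 92.0999984741211]]
upright: rim [318.1 328.4] bottom [319.2 246. ]
[322.20001220703125, 238.1999969482422, 59.5] bottom in tool [ 4.   1.5 28. ]
```

Request:
carry_out --targets '[{"dp": [0, 0, -10], "yaw": 0}, {"dp": [0, 0, -35], "yaw": 0}, {"dp": [0, 0, -75], "yaw": 0}, {"dp": [0, 0, -125], "yaw": 0}, {"dp": [0, 0, -170], "yaw": 0}, {"dp": [0, 0, -190], "yaw": 0}, {"dp": [0, 0, -190], "yaw": 0}, {"dp": [0, 0, -190], "yaw": 0}]'

```text
clock: 22.18
eef_pos: [478.6, -154.6, 220.3]
tcp_rot: [3.141, -0.001, 3.013]
contact_force: [0.1, 0.0, -0.2]
opening: 0.815
grasp_force: 0.0
```

```bash
cat >> h.py <<'E'
def rim(f,base):
    "fit rim (outer, base+70) of an upright glass near the TCP axis; returns world xy, fitted size"
    s=r.sense(); c,im=grab('wrist',f); g=cv2.GaussianBlur(cv2.cvtColor(im,cv2.COLOR_BGR2GRAY),(3,3),0)
    p0=proj(c,[*s['eef_pos'][:2],base+70]); d=np.linalg.norm(c[1]@np.array([*s['eef_pos'][:2],base+70])+c[2]); R0=357.7*30/d
    hc=cv2.HoughCircles(g,cv2.HOUGH_GRADIENT,1,4,param1=80,param2=15,minRadius=int(R0*.75),maxRadius=int(R0*1.1))
    L=[] if hc is None else [x for x in hc[0] if np.hypot(*(x[:2]-p0))<25][:6]
    print('pred',p0.round(1),R0.round(1))
    for x in L: print(x.round(1),'as rim',onplane(c,x[:2],base+70)[:2].round(1),'as bottom',onplane(c,x[:2],base+3)[:2].round(1))
    return s,c,im
E
python3 - <<'E'
from h import *
s,c,im=rim('w13.png',0); print(s['clock'],s['eef_pos'].round(1))
g=cv2.cvtColor(im,cv2.COLOR_BGR2HSV); m=cv2.inRange(g,(0,0,60),(60,70,255))
n,l,st,ce=cv2.connectedComponentsWithStats(m)
print([(st[i].tolist(),ce[i].round(1).tolist()) for i in range(1,n) if st[i,4]>1500])
E
```

```text
pred [319.9 189.7] 36.7
[319.5 187.5  34.9] as rim [ 476.7 -154.7] as bottom [ 491.5 -156.9]
[324.5 183.5  37.2] as rim [ 473.9 -150.2] as bottom [ 488.1 -151.4]
[320.5 171.5  28.1] as rim [ 463.7 -152.2] as bottom [ 475.4 -153.8]
[318.5 179.5  36. ] as rim [ 470.  -154.7] as bottom [ 483.2 -156.9]
[323.5 178.5  35. ] as rim [ 469.7 -150.5] as bottom [ 482.9 -151.8]
22.175 [ 478.6 -154.6  220.3]
[([0, 0, 83, 97, 3894], [25.7, 32.6]), ([0, 0, 640, 371, 67678], [320.0, 153.1]), ([579, 45, 61, 114, 3733], [606.9, 106.4]), ([284, 145, 74, 79, 4469], [321.0, 184.5]), ([220, 267, 191, 99, 11775], [306.0, 313.9])]
```

The rim and inner bottom agree on an upright glass centred at (476,-154). Now I regrasp it centred.

Request:
carry_out --targets '[{"dp": [2.5, 0, 30], "yaw": 0}, {"dp": [2.5, 0, 80], "yaw": 0}, {"dp": [2.5, 0, 120], "yaw": 0}, {"dp": [2.5, 0, 150], "yaw": 0}, {"dp": [2.5, 0, 175], "yaw": 0}, {"dp": [2.5, 0, 188], "yaw": 0}, {"dp": [2.5, 0, 188], "yaw": 0}]'

```text
clock: 23.1
eef_pos: [475.8, -154.2, 32.0]
tcp_rot: [3.141, -0.003, 3.013]
contact_force: [0.9, 0.8, 0.2]
opening: 0.809
grasp_force: 0.0
```

Request:
carry_out --targets '[{"dp": [0, 0, 0], "yaw": 0}, {"dp": [0, 0, 0], "yaw": 0}, {"dp": [0, 0, 0], "yaw": 0}, {"dp": [0, 0, 0], "yaw": 0}, {"dp": [0, 0, 0], "yaw": 0}]' --fingers -1 --grip_force 30

```text
clock: 23.72
eef_pos: [477.0, -154.6, 33.4]
tcp_rot: [-3.141, 0.001, 3.012]
contact_force: [-0.9, 0.2, 2.6]
opening: 0.707
grasp_force: 32.8
```

Request:
carry_out --targets '[{"dp": [0, 0, -8], "yaw": 0}, {"dp": [0, 0, -28], "yaw": 0}, {"dp": [5, 20, -55], "yaw": 0}, {"dp": [14, 60, -70], "yaw": 0}, {"dp": [26, 110, -70], "yaw": 0}, {"dp": [38, 160, -70], "yaw": 0}, {"dp": [49, 210, -70], "yaw": 0}, {"dp": [59, 250, -65], "yaw": 0}, {"dp": [66, 278, -58], "yaw": 0}, {"dp": [67.5, 289.5, -50], "yaw": 0}, {"dp": [67.5, 289.5, -45], "yaw": 0}, {"dp": [67.5, 289.5, -45], "yaw": 0}]'

```text
clock: 25.22
eef_pos: [446.9, 140.3, 77.7]
tcp_rot: [-3.141, -0.001, 3.012]
contact_force: [0.6, -1.7, -0.7]
opening: 0.705
grasp_force: 32.9
```

Run:
```python
from h import *
s=r.sense(); print(s['clock'],s['eef_pos'].round(1),s['contact_force'].round(1),s['wrist_torque'].round(2),s['opening'],s['qpos'].round(2))
print(totool([446,141.5,65],s).round(1))
c,d=disc('w14.png'); print(d)
```

```text
25.225 [446.9 140.3  77.7] [ 0.6 -1.7 -0.7] [-0.   -0.07  0.01] 0.7046302152506854 [ 0.3   0.35  2.09 -0.    0.7  -1.14]
[ 1.   1.  12.7]
[[321.0, 243.0, 57.20000076293945], [317.3999938964844, 227.39999389648438, 89.19999694824219], [327.0, 220.1999969482422, 77.5], [319.79998779296875, 222.60000610351562, 84.19999694824219], [321.0, 251.39999389648438, 62.79999923706055], [321.0, 327.0, 86.5], [311.3999938964844, 220.1999969482422, 80.0], [322.20001220703125, 334.20001220703125, 88.80000305175781]]
```

Request:
carry_out --targets '[{"dp": [0.5, 0.5, 3], "yaw": 0}, {"dp": [1, 1, 6], "yaw": 0}, {"dp": [1, 1, 8], "yaw": 0}, {"dp": [1, 1, 9.5], "yaw": 0}, {"dp": [1, 1, 9.5], "yaw": 0}]'

```text
clock: 25.9
eef_pos: [446.2, 142.3, 68.5]
tcp_rot: [-3.142, -0.0, 3.013]
contact_force: [0.6, 0.3, -0.7]
opening: 0.707
grasp_force: 32.9
```

Request:
carry_out --targets '[{"dp": [0, 0, 0.7], "yaw": 0}, {"dp": [0, 0, 1.3], "yaw": 0}, {"dp": [0, 0, 1.3], "yaw": 0}]'

```text
clock: 26.28
eef_pos: [446.3, 142.4, 67.4]
tcp_rot: [3.142, 0.0, 3.013]
contact_force: [-1.2, -0.6, 1.4]
opening: 0.707
grasp_force: 33.0
```

Contact is starting. One more fraction of a millimetre, then release.

Request:
carry_out --targets '[{"dp": [0, 0, 0.5], "yaw": 0}, {"dp": [0, 0, 0.5], "yaw": 0}]'

```text
clock: 26.52
eef_pos: [446.4, 142.4, 67.3]
tcp_rot: [3.141, 0.0, 3.012]
contact_force: [-2.5, -1.7, 8.2]
opening: 0.707
grasp_force: 33.6
```

Request:
carry_out --targets '[{"dp": [0, 0, 0], "yaw": 0}, {"dp": [0, 0, 0], "yaw": 0}, {"dp": [0, 0, 0], "yaw": 0}, {"dp": [0, 0, -5], "yaw": 0}, {"dp": [0, 0, -20], "yaw": 0}, {"dp": [0, 0, -50], "yaw": 0}, {"dp": [0, 0, -100], "yaw": 0}, {"dp": [0, 0, -150], "yaw": 0}, {"dp": [0, 0, -190], "yaw": 0}, {"dp": [0, 0, -190], "yaw": 0}, {"dp": [0, 0, -190], "yaw": 0}]' --fingers 0.64

```text
clock: 27.9
eef_pos: [445.8, 142.2, 256.9]
tcp_rot: [3.142, 0.0, 3.012]
contact_force: [0.4, 0.6, 0.3]
opening: 0.822
grasp_force: 0.0
```

Run:
```python
from h import *
s,c,im=rim('w15.png',34); print(s['clock'],s['eef_pos'].round(1),s['tcp_rot'].round(3))
print('tile px',proj(c,[446.9,141.4,18]).round(1))
m,b=blobs(im,(0,140,90),(14,255,255),40); print(b)
print(np.round([totool(p,s) for p in ([552.5,269.3,200],[561.3,154.5,200],[444.5,280.8,65])],1))
```

```text
pred [319.9 188.8] 36.4
[319.5 189.5  33.8] as rim [446.3 141.8] as bottom [461.6 139.5]
[321.5 174.5  28.1] as rim [434.1 145.1] as bottom [446.5 143.6]
[324.5 188.5  35. ] as rim [446. 146.] as bottom [461.2 144.7]
[316.5 185.5  38.3] as rim [442.6 139.8] as bottom [457.1 137.1]
[323.5 192.5  31.6] as rim [449.3 144.8] as bottom [465.2 143.2]
[319.5 181.5  35. ] as rim [439.6 142.7] as bottom [453.3 140.6]
27.9 [445.8 142.2 256.9] [3.142 0.    3.012]
tile px [319.5 171.8]
[(np.int32(257), array([571. ,  30.5]), array([560,  17,  31,  34], dtype=int32)), (np.int32(197), array([301. , 144.1]), array([293, 135,  18,  19], dtype=int32)), (np.int32(68), array([355.4, 170.3]), array([351, 165,   8,  13], dtype=int32))]
[[ -89.5  139.7   56.9]
 [-113.    27.    56.9]
 [  19.1  137.2  191.9]]
```

The glass stands upright and centred on the stilt at (446,142). Next is the lamp: I'll cage the knob loosely between the fingers, turning with it along the arc.

Request:
carry_out --targets '[{"dp": [-8, 12, 0], "yaw": 8}, {"dp": [-22, 34, 0], "yaw": 18}, {"dp": [-38, 59, 0], "yaw": 28}, {"dp": [-54, 84, 0], "yaw": 38}, {"dp": [-70, 109, 0], "yaw": 48}, {"dp": [-82, 128, 0], "yaw": 58}, {"dp": [-89.5, 139.5, 0], "yaw": 68}, {"dp": [-89.5, 139.5, 0], "yaw": 78.2}, {"dp": [-89.5, 139.5, 0], "yaw": 78.2}, {"dp": [-89.5, 139.5, 0], "yaw": 78.2}]' --fingers -0.25

```text
clock: 29.2
eef_pos: [552.5, 268.9, 255.9]
tcp_rot: [-3.14, 0.001, 1.651]
contact_force: [-0.7, -0.5, -0.6]
opening: 0.372
grasp_force: 0.0
```

Run:
```python
from h import *
s=r.sense(); c,im=grab('wrist','w16.png'); print(s['clock'],s['eef_pos'].round(1),s['tcp_rot'].round(3),s['opening'])
p=proj(c,[552.5,269.3,214]); q=proj(c,[552.5,269.3,186]); print(p,q)
g=cv2.cvtColor(im,cv2.COLOR_BGR2GRAY); x0,y0=int(p[0])-40,int(p[1])-45
sub=cv2.resize(g[y0:y0+110,x0:x0+80],(40,55),interpolation=cv2.INTER_AREA)
for row in sub[::2]: print(''.join('#' if v<45 else '+' if v<110 else '.' for v in row))
print('origin',x0,y0)
```

```text
29.2 [552.5 268.9 255.9] [-3.140e+00  1.000e-03  1.651e+00] 0.3722973410333497
[321.83757374 236.35764705] [321.79956175 219.99143713]
........................................
........................................
........................................
........................................
........................................
.................++###++................
...............+##########..............
..............#############+............
.............+##############............
.............###############+...........
............+###############+...........
............+################...........
............+################+..........
+............###############++.........+
#+............+############+...........+
#+......+++++...+########+++..........+#
#+..++..+++++......................++++#
##+##++++++++......................++###
##+++++++++++++...............++++++++##
##+++++++++++++............++++++++++++#
##++++++++++#++............++++++++++++#
##+++++++++###+............+#++++++++++#
##++++++++++##++...........+#++++++++++#
##+++++++++++++++++.......+++++++++++++#
##++++++++++++++++++......+++++++++++++#
#++++++++++++++++++++.....+++++++++++++#
#+++++++++++++++++++++++++++++++++++++++
#+++++++++++++++++++++++++++++++++++++++
origin 281 191
```

The knob lies at (322,231), as predicted and centred between the fingers. I'll descend and swing.

Run:
```python
import numpy as np
# rows in tool axes at start (tool x = radial out phi0, tool y = phi0-90 , z down), arc CCW by t
for t in range(10,121,10):
    a=np.radians(t); print(t,(115*(np.cos(a)-1)).round(1),(-115*np.sin(a)).round(1),'yaw',-t)
```

```text
10 -1.7 -20.0 yaw -10
20 -6.9 -39.3 yaw -20
30 -15.4 -57.5 yaw -30
40 -26.9 -73.9 yaw -40
50 -41.1 -88.1 yaw -50
60 -57.5 -99.6 yaw -60
70 -75.7 -108.1 yaw -70
80 -95.0 -113.3 yaw -80
90 -115.0 -115.0 yaw -90
100 -135.0 -113.3 yaw -100
110 -154.3 -108.1 yaw -110
120 -172.5 -99.6 yaw -120
```

Request:
carry_out --targets '[{"dp": [0, 0, 15], "yaw": 0}, {"dp": [0, 0, 35], "yaw": 0}, {"dp": [0, 0, 52], "yaw": 0}, {"dp": [0, 0, 60], "yaw": 0}, {"dp": [0, 0, 60], "yaw": 0}]'

```text
clock: 29.88
eef_pos: [552.7, 269.0, 196.1]
tcp_rot: [-3.141, 0.0, 1.648]
contact_force: [-0.3, 0.2, -0.4]
opening: 0.374
grasp_force: 0.0
```

Request:
carry_out --targets '[{"dp": [-0.3, -8, 0], "yaw": -4}, {"dp": [-1.1, -16, 0], "yaw": -8}, {"dp": [-4.5, -31.7, 0], "yaw": -16}, {"dp": [-9.9, -46.8, 0], "yaw": -24}, {"dp": [-17.5, -60.9, 0], "yaw": -32}, {"dp": [-26.9, -73.9, 0], "yaw": -40}, {"dp": [-38, -85.5, 0], "yaw": -48}, {"dp": [-50.7, -95.3, 0], "yaw": -56}, {"dp": [-64.6, -103.4, 0], "yaw": -64}, {"dp": [-79.5, -109.4, 0], "yaw": -72}, {"dp": [-95, -113.3, 0], "yaw": -80}, {"dp": [-95, -113.3, 0], "yaw": -80}]'

```text
clock: 31.38
eef_pos: [447.6, 165.4, 197.6]
tcp_rot: [3.141, 0.001, 3.042]
contact_force: [-0.4, -1.0, -0.6]
opening: 0.376
grasp_force: 0.0
```

```bash
cat > knob.py <<'E'
from h import *
s=r.sense(); c,im=grab('wrist','k%d.png'%int(s['clock']*10)); print(s['clock'],s['eef_pos'].round(1),s['tcp_rot'].round(3),s['contact_force'].round(1))
g=cv2.cvtColor(im,cv2.COLOR_BGR2GRAY); p=proj(c,[*s['eef_pos'][:2],214]); x0,y0=int(p[0])-60,int(p[1])-60
sub=cv2.resize(g[y0:y0+110,x0:x0+120],(60,28),interpolation=cv2.INTER_AREA)
for row in sub: print(''.join('#' if v<45 else '+' if v<110 else '.' for v in row))
print('tcp px at knob top',p.round(),'origin',x0,y0)
E
python3 knob.py
```

```text
31.375 [447.6 165.4 197.6] [3.141e+00 1.000e-03 3.042e+00] [-0.4 -1.  -0.6]
............................................................
............................................................
............................................................
....+++++++++..................+++++++++..........+++++++++.
...+++++++###................+###########+........+###++++++
..+++++++####+.............+###############+......+####+++++
#+++++++#####+............+#################+.....+####+++++
#+++++++#####+...........+###################+....+#####++++
+++++++######+...........####################+....+######+++
+++++++######+..........+#####################+...+######+++
++++++#######+..........+#####################+...+#######++
+++++########+..........+######################+.++#######++
+++++########+..........+######################+.++########+
+++++########+.........+#######################++++########+
##+++########+.........+########################+++########+
##+++########+.........++#######################+++########+
############+++.........+######################++++#########
##############++++++.++..+####################++++++########
############+++.+...+++....+#################+++++..########
###########++++..............+############++........+#######
###########+++++++++....+........+++++++............+#######
###########++++++++++++++.........................+++#######
##########+++++++++++++++..................+++++++++++######
##########+++++++++++++++.................++..........######
#########+++.+++++++++++..............................+#####
#########+++++++++++++++...............................#####
#####+##+++++++........................................+##+#
####++++................................................#+++
tcp px at knob top [318. 292.] origin 258 231
```

The knob follows the trailing pad. I'll continue to the stop in small steps.

Request:
carry_out --targets '[{"dp": [-0.3, -8, 0], "yaw": -4}, {"dp": [-1.1, -16, 0], "yaw": -8}, {"dp": [-1.8, -20, 0], "yaw": -10}, {"dp": [-2.5, -23.9, 0], "yaw": -12}, {"dp": [-2.5, -23.9, 0], "yaw": -12}]'

```text
clock: 32.05
eef_pos: [447.9, 142.2, 197.1]
tcp_rot: [3.141, 0.001, -3.033]
contact_force: [0.1, -0.3, -0.4]
opening: 0.374
grasp_force: 0.0
```

Request:
carry_out --targets '[{"dp": [0, -1, 0], "yaw": -0.5}, {"dp": [0, -2, 0], "yaw": -1}, {"dp": [0, -2, 0], "yaw": -1}]'

```text
clock: 32.42
eef_pos: [447.8, 139.8, 196.8]
tcp_rot: [3.142, 0.0, -3.013]
contact_force: [0.1, 0.1, 0.5]
opening: 0.375
grasp_force: 0.3
```

Request:
carry_out --targets '[{"dp": [0, -1, 0], "yaw": -0.5}, {"dp": [0, -2, 0], "yaw": -1}, {"dp": [0, -2, 0], "yaw": -1}]'

```text
clock: 32.8
eef_pos: [447.9, 137.6, 196.8]
tcp_rot: [-3.141, -0.0, -2.995]
contact_force: [0.1, 0.4, 0.3]
opening: 0.375
grasp_force: 0.0
```

Request:
carry_out --targets '[{"dp": [0, -1, 0], "yaw": 0}, {"dp": [0, -2, 0], "yaw": 0}, {"dp": [0, -2, 0], "yaw": 0}]'

```text
clock: 33.17
eef_pos: [448.2, 135.6, 196.7]
tcp_rot: [-3.141, -0.0, -2.995]
contact_force: [0.6, -0.3, 0.7]
opening: 0.377
grasp_force: 0.0
```

Request:
carry_out --targets '[{"dp": [0, -1, 0], "yaw": 0}, {"dp": [0, -1.5, 0], "yaw": 0}, {"dp": [0, -1.5, 0], "yaw": 0}]'

```text
clock: 33.55
eef_pos: [448.5, 134.2, 196.8]
tcp_rot: [-3.142, 0.0, -2.995]
contact_force: [-1.3, 1.1, -0.5]
opening: 0.376
grasp_force: 0.1
```

```bash
python3 knob.py
```

```text
33.55 [448.5 134.2 196.8] [-3.142  0.    -2.995] [-1.3  1.1 -0.5]
............................................................
............................................................
............................................................
....+++++++#+.......................++++++++.......+#++++++.
...+++++++###.....................+##########++...+###++++++
..+++++++####...................+##############++.+####+++++
#+++++++#####+................+##################++####+++++
#+++++++#####+................+###################+#####++++
+++++++######+...............+##########################++++
+++++++######+...............+###########################+++
++++++#######+...............+############################++
+++++########+...............+############################++
+++++########+...............+#############################+
+++++########+...............+#############################+
##+++########+...............+#############################+
##+++########................+#############################+
############+.................##############################
############++++#+............+#############################
############+###+...............+#################++########
###########++#++..................+#############+...+#######
###########+.........................+++###++++.....+#######
##########+.............++++.........................#######
##########+................+.........................+######
##########+................+.........................+######
#########+.................+.........................++#####
########+..............................................#####
#####+##+..............................................+##+#
####++++................................................++++
tcp px at knob top [318. 292.] origin 258 231
```

The trailing pad now touches the knob, which is about 1 mm from its nominal stop. I'll creep on until the force rises.

Request:
carry_out --targets '[{"dp": [0, -0.7, 0], "yaw": 0}, {"dp": [0, -1.2, 0], "yaw": 0}, {"dp": [0, -1.2, 0], "yaw": 0}]'

```text
clock: 33.98
eef_pos: [448.6, 133.1, 196.8]
tcp_rot: [-3.142, 0.0, -2.995]
contact_force: [0.1, 1.7, -0.8]
opening: 0.374
grasp_force: 0.2
```

Request:
carry_out --targets '[{"dp": [0, -0.7, 0], "yaw": 0}, {"dp": [0, -1.2, 0], "yaw": 0}, {"dp": [0, -1.2, 0], "yaw": 0}]'

```text
clock: 34.35
eef_pos: [448.8, 131.9, 196.8]
tcp_rot: [-3.142, 0.0, -2.995]
contact_force: [-0.5, 0.5, -0.6]
opening: 0.371
grasp_force: 0.2
```

Request:
carry_out --targets '[{"dp": [0, -0.7, 0], "yaw": 0}, {"dp": [0, -1.2, 0], "yaw": 0}, {"dp": [0, -1.2, 0], "yaw": 0}]'

```text
clock: 34.72
eef_pos: [448.9, 131.2, 196.8]
tcp_rot: [3.141, -0.0, -2.995]
contact_force: [-1.2, 4.7, -0.0]
opening: 0.375
grasp_force: 2.6
```

Request:
carry_out --targets '[{"dp": [0, -0.7, 0], "yaw": 0}, {"dp": [0, -1.2, 0], "yaw": 0}, {"dp": [0, -1.2, 0], "yaw": 0}]'

```text
clock: 35.1
eef_pos: [448.9, 131.0, 196.8]
tcp_rot: [3.139, -0.0, -2.996]
contact_force: [-3.1, 11.3, -0.5]
opening: 0.377
grasp_force: 5.9
```

Request:
carry_out --targets '[{"dp": [0, -0.7, 0], "yaw": 0}, {"dp": [0, -1.2, 0], "yaw": 0}, {"dp": [0, -1.2, 0], "yaw": 0}]'

```text
clock: 35.48
eef_pos: [448.9, 130.8, 196.8]
tcp_rot: [3.137, 0.0, -2.996]
contact_force: [-4.4, 18.4, -2.1]
opening: 0.378
grasp_force: 9.3
```

The stop is met (18 N). I'll back off to centre the fingers round the knob, rise, and go above the button with fingers shut.

Request:
carry_out --targets '[{"dp": [0, 3, 0], "yaw": 0}, {"dp": [0, 7, 0], "yaw": 0}, {"dp": [0, 9, 0], "yaw": 0}, {"dp": [0, 9, -5], "yaw": 0}, {"dp": [0, 9, -20], "yaw": 0}, {"dp": [0, 9, -45], "yaw": 0}, {"dp": [0, 9, -60], "yaw": 0}, {"dp": [0, 9, -60], "yaw": 0}]'

```text
clock: 36.48
eef_pos: [448.8, 137.5, 258.2]
tcp_rot: [3.141, 0.003, -2.995]
contact_force: [0.9, 0.6, -0.4]
opening: 0.374
grasp_force: 0.0
```

Run:
```python
from h import *
s=r.sense(); c,im=grab('wrist','w20.png'); print(s['clock'],s['eef_pos'].round(1),s['tcp_rot'].round(3),s['contact_force'].round(1))
g=cv2.cvtColor(im,cv2.COLOR_BGR2GRAY); m=(g<45).astype(np.uint8); p=proj(c,[447,141.5,205]); print('knob pred',p)
x,y=int(p[0])-35,int(p[1])-35; sub=m[y:y+60,x:x+70]; n,l,st,ce=cv2.connectedComponentsWithStats(sub)
for i in range(1,n):
    if st[i,4]>200: print(st[i],(ce[i]+[x,y]).round(1),onplane(c,ce[i]+[x,y],202).round(1))
b=[k for k in blobs(im,(45,100,60),(75,255,255),60)[1]]; print([(k[0],k[1],onplane(c,k[1],65).round(1)) for k in b if k[0]>150])
print('to button',totool([444.5,280.8,73],s).round(1))
```

```text
36.475 [448.8 137.5 258.2] [ 3.141e+00  3.000e-03 -2.995e+00] [ 0.9  0.6 -0.4]
knob pred [326.92746015 226.07592815]
[  16   14   32   41 1030] [322.6 225.2] [447.9 139.2 202. ]
[(np.int32(9298), array([151.1,  91.9]), array([394.1, -20.1,  65. ])), (np.int32(3445), array([ 38.6, 113.6]), array([ 427.3, -118.6,   65. ])), (np.int32(663), array([468.8, 195. ]), array([444.1, 278.9,  65. ])), (np.int32(509), array([  8.6, 209.5]), array([ 522.1, -152.1,   65. ])), (np.int32(6007), array([147.8, 256.2]), array([551.2, -19.7,  65. ])), (np.int32(2664), array([ 28.4, 286.7]), array([ 602.5, -138.8,   65. ])), (np.int32(1509), array([ 29.5, 343.8]), array([ 670.9, -142.1,   65. ])), (np.int32(282), array([148.3, 359.6]), array([672.5, -16.7,  65. ]))]
to button [-16.2 142.4 185.3]
```

The lamp stays at its stop, and the button measures (444,280). I'll move over it and press.

Request:
carry_out --targets '[{"dp": [-4, 20, 0], "yaw": 0}, {"dp": [-8, 60, 0], "yaw": 0}, {"dp": [-12, 100, 10], "yaw": 0}, {"dp": [-16, 130, 30], "yaw": 0}, {"dp": [-16, 141.5, 70], "yaw": 0}, {"dp": [-16, 141.5, 115], "yaw": 0}, {"dp": [-16, 141.5, 150], "yaw": 0}, {"dp": [-16, 141.5, 170], "yaw": 0}, {"dp": [-16, 141.5, 175], "yaw": 0}, {"dp": [-16, 141.5, 175], "yaw": 0}]' --fingers -1

```text
clock: 37.78
eef_pos: [443.0, 279.5, 81.6]
tcp_rot: [-3.141, -0.001, -2.995]
contact_force: [0.4, 1.1, 0.9]
opening: -0.0
grasp_force: 0.0
```

Request:
carry_out --targets '[{"dp": [0, 0, 3], "yaw": 0}, {"dp": [0, 0, 6], "yaw": 0}, {"dp": [0, 0, 9], "yaw": 0}, {"dp": [0, 0, 12], "yaw": 0}, {"dp": [0, 0, 14], "yaw": 0}, {"dp": [0, 0, 14], "yaw": 0}]'

```text
clock: 38.52
eef_pos: [443.4, 279.7, 67.9]
tcp_rot: [3.141, 0.0, -2.995]
contact_force: [-0.8, -0.2, 4.3]
opening: -0.006
grasp_force: 2.2
```

Request:
carry_out --targets '[{"dp": [0, 0, 0.7], "yaw": 0}, {"dp": [0, 0, 1.5], "yaw": 0}, {"dp": [0, 0, 1.5], "yaw": 0}]'

```text
clock: 38.9
eef_pos: [443.4, 279.7, 66.9]
tcp_rot: [3.141, 0.0, -2.995]
contact_force: [-1.9, -0.6, 11.5]
opening: 0.004
grasp_force: 6.0
```

Request:
carry_out --targets '[{"dp": [0, 0, 0.7], "yaw": 0}, {"dp": [0, 0, 1.2], "yaw": 0}, {"dp": [0, 0, 1.2], "yaw": 0}]'

```text
clock: 39.28
eef_pos: [443.4, 279.8, 66.7]
tcp_rot: [3.141, 0.001, -2.995]
contact_force: [-5.3, -3.5, 25.2]
opening: 0.003
grasp_force: 12.7
```

The button is bottomed (position stopped, force at 25 N). I'll release it and retreat, then do a final check.

Request:
carry_out --targets '[{"dp": [0, 0, -4], "yaw": 0}, {"dp": [0, 0, -15], "yaw": 0}, {"dp": [0, 0, -45], "yaw": 0}, {"dp": [0, 0, -95], "yaw": 0}, {"dp": [0, 0, -150], "yaw": 0}, {"dp": [0, 0, -190], "yaw": 0}, {"dp": [0, 0, -190], "yaw": 0}, {"dp": [0, 0, -190], "yaw": 0}]'

```text
clock: 40.28
eef_pos: [442.5, 279.2, 254.4]
tcp_rot: [-3.141, -0.001, -2.995]
contact_force: [0.1, 0.5, -0.3]
opening: -0.0
grasp_force: 0.0
```

Run:
```python
from h import *
s=r.sense(); print(s['clock'],s['eef_pos'].round(1),s['contact_force'].round(1))
c,im=grab('side','s9.png')
# white glass below the lamp head, side view: columns/rows of bright pixels at the glass and the lamp
g=cv2.cvtColor(im,cv2.COLOR_BGR2GRAY)
for n,P in (('glass mid',[446,142,69]),('stilt',[446,142,26]),('head',[447,141,165])):
    p=proj(c,P); print(n,p.round(),im[int(p[1]),int(p[0])])
p=proj(c,[446,142,69]); x,y=int(p[0])-30,int(p[1])-45
for row in cv2.resize(g[y:y+80,x:x+60],(60,40),interpolation=cv2.INTER_AREA): print(''.join(' .:-=+*#%@'[int(v)*10//256] for v in row))
```

```text
40.275 [442.5 279.2 254.4] [ 0.1  0.5 -0.3]
glass mid [271. 213.] [102 108 112]
stilt [272. 222.] [101 110 110]
head [269. 193.] [103 110 112]
===============================+****************************
===============================+****************************
============-===========+++++*******************************
=======-=======+++++****************************************
========++++**********************************************+*
+++***************************************************+-::::
**************************++==+***********************=:....
**************************-...-+**********************=:....
**************************-...:=************++++***+*++=-...
*************************+-....-==-=+**+++=======++====-:...
*********************+++=--::.:------==-======--==+++++-....
******************+=+*+====-----=----------------=+****=:...
+****************+++++===============---:---------=+****=-::
=+*************++++=================-==-------------=+**+---
-=+*******++=-:::=+================-------------------=+=---
==+*****+-::....:=++===-======-========---
[... 782 characters left out ...]
-----:::::::-==:::::::::-----
*************+=----+**=---:::::---------:-----::::::::::::--
***************=---=+*+-:::----=-====-=-===--:::::::::::::::
****************+=---=++===++======-====---:::::::::::::::::
*****************+=----==+++++=-==---=---::::::::::::::::::-
*******************=--------------::::::::::::::::::::------
********************+=--------::::::::::::::::::-----===-===
*********************+-----==--::::::::::::----==-========-=
**********************+=--------::::::----==========-=======
************************+----:::-----================-======
*************************+=---==++======================-=--
***************************+++***+========================--
```

```bash
python3 -c "
from rig import r
print(r.sign_off())"
```

```text
the job is handed in; nothing more can be done
None
```

The job is handed in at about 40 s of 72: the stilt lies within about 2 mm of the tile's centre, the white glass stands upright and centred on it, the lamp is swung in against its stop, and the button was pressed fully and let go; since the tool only points down, I first stood the glass on the mat to right it.

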